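# Free the sagging bolt of a bench guard and hold its gate ajar

### The arm

A 7-joint arm with a two-finger parallel gripper is mounted at the origin on the work surface. World frame = base frame: x ahead of the robot, y to its left, z up, the work surface at z = 0. Lengths are in m, angles in rad, forces in N, time in s.
With the tool pointing down it reaches from about 0.35 to 0.9 m from the base axis. Payload 8.1 kg.
Tool frame: the origin (TCP) lies at the very end of the fingers, on their centre line; the grasp point (between the pads) lies 19 mm behind it (grasp_offset is the distance from the TCP to the grasp point, in m); z points along the fingers, y is the line along which they close (so a half turn about z gives the same grasp; the last joint's range is limited). The gripper opens to 85 mm and grips with 20 to 120 N. Pads are 22 mm wide; open, the fingers measure 114 mm over their backs; the gripper's body (76 mm by 85 mm) begins 54 mm behind the grasp point. The pads swing forward as they close: fully open they stand 13 mm farther back than shut.
Start: joints at [1.033, 0.434, 0.025, 1.573, -0.012, 1.134, -0.075], TCP at [0.263, -0.567, 0.231] pointing down, gripper open.
Joint ranges: [-2.62, 2.62], [-0.44, 2.09], [-1.27, 1.32], [0.08, 2.57], [-1.32, 4.46], [0.12, 2], [-2.74, 2.74]. Speed limits (rad/s): [2.22, 2.22, 3.01, 3.01, 3.14, 3.14, 3.14].

### API

Orientations are given as a unit quaternion [w, x, y, z].
In Python, from rig import * gives the robot as it stands.
- The arm moves only by the tool apply_moves, never from a script. Its argument "increments" is a list of rows, each an object with "offset": the shift along the tool's x, y, z scaled (see below), a list of three; "rotation": the turn, a rotation vector about the tool's x, y, z scaled (see below), a list of three; "grip": the closure, from 0 (fully open) to 1 (shut). In form: [{"offset": [dx, dy, dz], "rotation": [wx, wy, wz], "grip": grip}, ...]. A call has 1 to 12 rows; each row is the pose to reach, as a shift and turn from the pose commanded when the call began, along the tool's axes at that moment; what a row does not reach only later rows make up. The controller multiplies each number of a shift by 0.25 m and each number of a turn by pi/4 rad. A row lasts 1/10 s, in which the tool goes at most 50 mm and 8.59 degrees, less where a joint would pass 70% of its speed; a pose out of reach is approached as far as the arm can. A call with a number of a shift or a turn outside -1 to 1 is refused whole. A call with a gripper value outside its range is refused whole. The fingers move at their own pace and stop on an object; the grip force is fixed at half the most. Time passes only in rows, so rows that repeat a pose let the fingers close. It gives the time, the measured TCP pose, the force, the opening and the grip force at its end, in the units of the state.
- get_state(): the state, without advancing time (a new reading comes with each control period).
- camera(name): name is "side" or "top"; returns the picture (420x560x3 uint8, red, green, blue); there is no depth.
- camera_params(name): a dict with "fx", "fy", "cx", "cy" (pixels), "dist_coeffs" ([k1, k2, p1, p2, k3] as OpenCV has them; the pictures are not rectified), "extrinsics" (4x4, takes a point from camera to world coordinates). Camera axes: x right, y down, z forward; pixel columns grow to the right and rows downward; lengths in m; the calibration is good to about 2 mm. A picture is of the moment at which its call begins. camera_params takes no time and is no camera call.
- sign_off(): hands the job in; it is judged then, once.
Trained networks look in the newest picture that a camera, given by its name, has taken for a name from the list of things; names that differ only in an ending like _2 or _b are one class to them, and where a whole thing is asked for, a point or a joint stands for the part that bears it (a point fixed in the world has none). Each returns a list of dicts, best first, with "confidence" (0 to 1); they miss things now and then, are a little off and sometimes report something else, mostly with a low value. They report only what shows in the picture. A call takes as long as a camera call.
- masks_of(camera, target): "mask" (420x560 bool, what is visible of it) and "extent" ([centre column, centre row, width, height] in pixels, round what is visible of it).
- tip_of(camera, target): "centre" ([column, row] in pixels: a listed point, or the origin of a listed thing).
The state is a dict: "time_s": time; "joints": joint angles; "dq": joint speeds; "tau": joint torques, N m; "ee_pos": TCP position; "ee_rot": TCP orientation; "contact_force": force on the tool from outside, world axes, zero at the start; "torque": the same for the moment, N m; "grip_width": finger opening in m; "gripper_force": force on a finger pad.
Only numpy, scipy, OpenCV 4.12 (cv2) and the standard library are available. Lean on these libraries where they do the work, as an engineer would, in place of code of your own. Each camera call takes 0.05 s, during which the arm holds its last target. There are 200 camera calls.

### The job

The bolt of the small guard gate sags, so its turned-down nose is caught behind the bent-up lip of the keeper on the post: take the bolt by its upright black grip, lift it and draw it back over the lip until it is free of the keeper, without wrenching it against the keeper. Then pull the gate ajar towards the robot, a hand's width (about 10 cm) at its free edge, and finish while still holding it there, because its hinge spring would shut it again. Leave the wrench, the sprocket and the oil bottle alone.

Things in the scene. Friction and masses are not known exactly. Their poses are not given: they have to be found in the camera images.
- guard: fixed steel frame (green posts, wire mesh sides and back) round a small fixture on the bench, 400 mm wide (y) and 250 mm deep. Origin on the bench midway between its two 140 mm high front posts (centres at y = -175 mm and +175 mm), in the plane of the shut gate; x points inwards, away from the front, y along the shut gate from the hinge post to the keeper post, z up
- gate (a joint): angle of the gate, rad: 0 shut, grows (to 1.2) as its free edge swings out to the guard's -x side. The gate is a green mesh frame 300 mm wide, 24 mm thick, top at 150 mm; a hinge spring pulls it shut with about 0.4 N m at 0 and 0.7 N m at 0.35 rad, and it does not stay open by itself. 0.34 rad is a gap of about 100 mm at the free edge
- gate_hinge (a point): point on the gate's upright hinge axis, at gate-top height (150 mm), 155 mm to the guard's -y side of its origin; turns with the gate: its y points along the gate towards the free edge
- gate_edge (a point): top of the gate's free edge, 305 mm from the hinge axis
- bolt (a joint): how far the bolt is drawn back, m: 0 fully home in the keeper, grows to 0.065 (stop) as it slides along the gate towards the hinge. Free of the keeper, so that the gate can swing, from 0.032. Sliding friction about 1 to 2 N; stays where it is left
- bolt_lift (a joint): how far the bolt is lifted in its tall staples, m: 0 sagging, stop at 0.022; sinks back by its own weight (0.25 to 0.42 kg) when let go. It must be lifted 8 to 12 mm, depending on how the keeper is bent, for the nose to pass the lip; less lift jams it. Lifting alone does not free the gate: the keeper's front cheek stands higher than the bolt can rise
- bolt_grip (a point): centre of the bolt's grip: an upright black plastic cylinder, 20 mm diameter, 52 mm long (26 mm above and below this point), on a 12 mm stem that rises from the 12 mm bolt rod lying along the gate's top. 58 mm above the rod's axis and 215 mm from the hinge axis when fully home. Bolt, staples (tops at 206 mm height) and gate all lie below the grip's lower end at the start. Axes as the gate's
- bolt_nose (a point): middle of the underside of the bolt's nose, a 12 mm square steel stub turned down 21 mm below the rod's axis, 115 mm from the grip on the free-edge side
- keeper_lip (a point): middle of the top edge of the keeper's bent-up lip, a steel strip 5 mm thick and 34 mm wide across the bolt's path under the rod, on top of the keeper post. The nose hangs behind it. The keeper is open above and on the inner side; its front cheek, 5 mm steel, stands 43 mm higher than this lip
- wrench: loose steel open-ended wrench lying flat on the bench, to be left alone
- sprocket: loose steel chain sprocket with a hub, 98 mm across, 34 mm high, to be left alone; origin under its centre
- oil: loose oil bottle, 52 mm diameter, 110 mm high, to be left alone; origin under its centre

How it is judged:
By the outcome, as a careful person would: the job done as asked, in the order asked, and still so for the second after the job is handed in, while the arm keeps its last pose, push and grip.
It also fails if it takes over 34 s, if anything falls off the work surface, if the arm or the gripper's body presses on something with over 40 N, if the wrist force passes 120 N, or if a joint passes its speed limit or range.

## Working session

There is one attempt and no reset: what is moved stays moved. The work goes in short steps, Python scripts to look and compute and a tool call to move; the robot and the scene stay as the last step left them, time stands still between calls to the robot, and variables do not carry over. Pictures are saved under pics/ and viewed, at most 10 in all, crops included, and the job is handed in when it is done.

Besides the shell and the picture viewer there is one more tool, called after "Request:" by a JSON object that holds its "name" and its "arguments", one argument or row to a line. apply_moves: Moves the arm, as the interface text tells. Its arguments: {"type":"object","properties":{"increments":{"type":"array","items":{"type":"object","properties":{"offset":{"type":"array","items":{"type":"number","minimum":-1,"maximum":1}},"rotation":{"type":"array","items":{"type":"number","minimum":-1,"maximum":1}},"grip":{"type":"number"}}}}},"required":["increments"]}

```bash
mkdir -p pics; cat > h.py <<'E'
from rig import *
import numpy as np, cv2
from scipy.spatial.transform import Rotation as R
def params(c):
    p=camera_params(c); K=np.array([[p['fx'],0,p['cx']],[0,p['fy'],p['cy']],[0,0,1.]])
    return K,np.array(p['dist_coeffs'],float),np.array(p['extrinsics'])
def ray(c,uv):
    K,d,E=params(c); x=cv2.undistortPoints(np.array([[uv]],float),K,d)[0,0]
    v=E[:3,:3]@np.array([x[0],x[1],1]); return E[:3,3],v/np.linalg.norm(v)
def atz(c,uv,z):
    o,v=ray(c,uv); return o+v*(z-o[2])/v[2]
def tri(a,b):
    (o1,v1),(o2,v2)=ray('side',a),ray('top',b)
    s=np.linalg.lstsq(np.c_[v1,-v2],o2-o1,rcond=None)[0]
    p,q=o1+s[0]*v1,o2+s[1]*v2; return (p+q)/2,np.linalg.norm(p-q)
def proj(c,P):
    K,d,E=params(c); I=np.linalg.inv(E)
    return cv2.projectPoints(np.array([P],float),cv2.Rodrigues(I[:3,:3])[0],I[:3,3],K,d)[0][0,0]
def Rt():
    w=get_state()['ee_rot']; return R.from_quat([w[1],w[2],w[3],w[0]])
E
python3 - <<'E'
from h import *
np.set_printoptions(precision=3,suppress=True)
ims={c:camera(c) for c in('side','top')}
cv2.imwrite('pics/s0.png',ims['side'][:,:,::-1]);cv2.imwrite('pics/t0.png',ims['top'][:,:,::-1])
for n in['bolt_grip','gate_hinge','gate_edge','bolt_nose','keeper_lip','guard','oil','sprocket']:
    r={}
    for c in ims:
        t=tip_of(c,n); r[c]=t[0] if t else None
    print(n,[(np.round(v['centre'],1),round(v['confidence'],2)) if v else None for v in r.values()], tri(r['side']['centre'],r['top']['centre']) if all(r.values()) else '')
s=get_state();print(s['time_s'],s['ee_pos'],s['ee_rot'],Rt().as_matrix(),s['grip_width'])
for c in ims:print(params(c)[2])
E
```

```text
bolt_grip [(array([233.1, 204.8]), 0.95), (array([249.1, 170.8]), 0.54)] (array([0.617, 0.049, 0.23 ]), np.float64(0.012354739754467816))
gate_hinge [(array([243.6, 171.7]), 0.85), None] 
gate_edge [(array([226.5, 251.4]), 0.91), (array([223.1, 180. ]), 0.85)] (array([0.61 , 0.142, 0.155]), np.float64(7.270054070517407e-05))
bolt_nose [(array([226.2, 255. ]), 0.85), (array([216.5, 180. ]), 0.8)] (array([0.606, 0.162, 0.167]), np.float64(0.004123429047801364))
keeper_lip [(array([226.1, 250.3]), 0.68), (array([223.7, 177.4]), 0.41)] (array([0.615, 0.139, 0.156]), np.float64(0.006823554363875793))
guard [(array([239.1, 242.6]), 0.8), (array([269.6, 181.4]), 0.88)] (array([ 0.628, -0.011,  0.002]), np.float64(0.0027793320530923294))
oil [(array([266.6, 149.8]), 0.88), (array([403.5, 174.9]), 0.53)] (array([ 0.643, -0.507, -0.01 ]), np.float64(0.006199938675062186))
sprocket [(array([316.5, 160.4]), 0.92), (array([390.5, 233.7]), 0.65)] (array([ 0.431, -0.441,  0.016]), np.float64(0.005309697390668367))
0.9 [ 0.263 -0.567  0.231] [0.    0.976 0.216 0.   ] [[ 0.907  0.421  0.   ]
 [ 0.421 -0.907 -0.   ]
 [ 0.     0.    -1.   ]] 0.0851424770203723
[[-0.987 -0.124  0.105  0.379]
 [-0.162  0.695 -0.7    0.703]
 [ 0.014 -0.708 -0.706  0.913]
 [ 0.     0.     0.     1.   ]]
[[-0.018 -0.994  0.112  0.343]
 [-1.     0.019  0.013 -0.029]
 [-0.016 -0.111 -0.994  1.557]
 [ 0.     0.     0.     1.   ]]
```

View pics/s0.png

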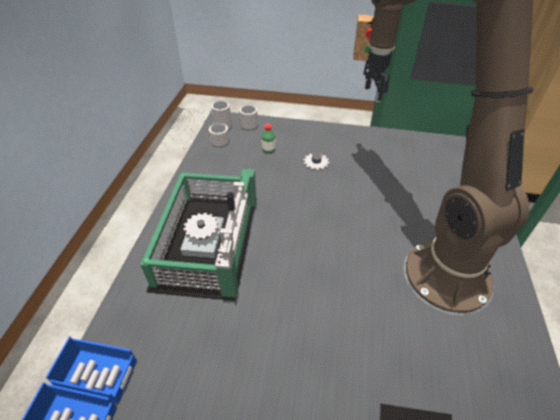

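View pics/t0.png

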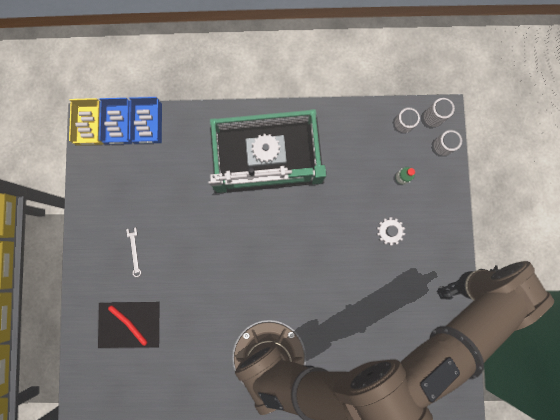

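The gate front faces the robot, with the hinge post on the right in the top view (320,172) and the keeper on the left (215,180). The black grip is near (231,200) in the side view and (250,172) in the top view. Next I fit the guard pose and look at the grip closer up.

```bash
python3 - <<'E'
from h import *
from scipy.optimize import least_squares
np.set_printoptions(precision=4,suppress=True)
ims={c:camera(c) for c in('side','top')}
names={'bolt_grip':(0,.06,None),'gate_hinge':(0,-.155,.15),'gate_edge':(0,.15,.15),'guard':(0,0,0)}
obs=[]
for c in ims:
    for n in names:
        for k in range(3):
            t=tip_of(c,n)
            if t and t[0]['confidence']>.4: obs.append((c,n,np.array(t[0]['centre'])))
print([(o[0],o[1],o[2].round(1)) for o in obs])
def P(n,p):
    a,b,z=names[n]; z=p[3] if z is None else z
    return np.array([p[0]+np.cos(p[2])*a-np.sin(p[2])*b,p[1]+np.sin(p[2])*a+np.cos(p[2])*b,z])
f=lambda p:np.concatenate([proj(c,P(n,p))-u for c,n,u in obs])
r=least_squares(f,[.62,-.01,.08,.235],loss='soft_l1')
print(r.x,[(o[1],e.round(1)) for o,e in zip(obs,f(r.x).reshape(-1,2))],P('bolt_grip',r.x))
for c in ims:
    m=masks_of(c,'bolt_grip')
    if m: print(c,m[0]['confidence'],m[0]['extent'])
    u,v=proj(c,P('bolt_grip',r.x)); print(u,v)
a=ims['side'][150:310,130:290];b=ims['top'][95:205,200:340]
i=np.hstack([cv2.resize(a,(400,400),interpolation=2),cv2.resize(b,(400,314),interpolation=2) if 0 else cv2.copyMakeBorder(cv2.resize(b,(400,314),interpolation=2),0,86,0,0,0)])
cv2.imwrite('pics/c1.png',i[:,:,::-1]);print(get_state()['time_s'])
E
```

```text
[('side', 'bolt_grip', array([232.2, 202. ])), ('side', 'bolt_grip', array([232.2, 202. ])), ('side', 'bolt_grip', array([232.2, 202. ])), ('side', 'gate_hinge', array([245.9, 173.9])), ('side', 'gate_hinge', array([245.9, 173.9])), ('side', 'gate_hinge', array([245.9, 173.9])), ('side', 'gate_edge', array([225.9, 249.8])), ('side', 'gate_edge', array([225.9, 249.8])), ('side', 'gate_edge', array([225.9, 249.8])), ('side', 'guard', array([241. , 244.4])), ('side', 'guard', array([241. , 244.4])), ('side', 'guard', array([241. , 244.4])), ('top', 'bolt_grip', array([248.6, 167.2])), ('top', 'bolt_grip', array([248.6, 167.2])), ('top', 'bolt_grip', array([248.6, 167.2])), ('top', 'gate_hinge', array([316.6, 170.3])), ('top', 'gate_hinge', array([316.6, 170.3])), ('top', 'gate_hinge', array([316.6, 170.3])), ('top', 'gate_edge', array([224.9, 177.2])), ('top', 'gate_edge', array([224.9, 177.2])), ('top', 'gate_edge', array([224.9, 177.2])), ('top', 'guard', array([269.3, 181.3])), ('top', 'guard', array([269.3, 181.3])), ('top', 'guard', array([269.3, 181.3]))]
[ 0.6247 -0.0126  0.0667 
[... 317 characters left out ...]
ray([-0.7,  1.1])), ('guard', array([-1. , -1.5])), ('guard', array([-1. , -1.5])), ('guard', array([-1. , -1.5])), ('bolt_grip', array([1.3, 3.9])), ('bolt_grip', array([1.3, 3.9])), ('bolt_grip', array([1.3, 3.9])), ('gate_hinge', array([-0.9,  0.6])), ('gate_hinge', array([-0.9,  0.6])), ('gate_hinge', array([-0.9,  0.6])), ('gate_edge', array([-0.3,  1.5])), ('gate_edge', array([-0.3,  1.5])), ('gate_edge', array([-0.3,  1.5])), ('guard', array([0.7, 1.6])), ('guard', array([0.7, 1.6])), ('guard', array([0.7, 1.6]))] [0.6207 0.0473 0.2362]
side 0.71 [232.2, 222.7, 22.2, 72.3]
229.19127799473983 201.8372063997997
top 0.57 [252.8, 175.2, 75.8, 14.2]
249.91410550922194 171.0994783661214
2.3
```

View pics/c1.png

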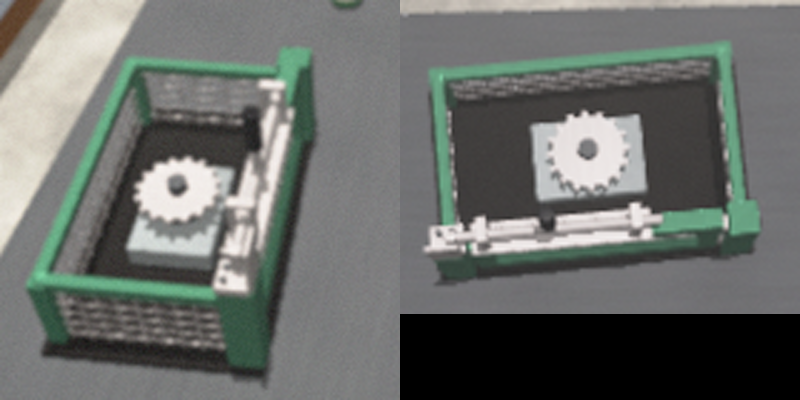

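Request:
{"name": "apply_moves", "arguments": {
  "increments": [
    {"offset": [0.2, -0.14, -0.3], "rotation": [0, 0, 0], "grip": 0},
    {"offset": [0.4, -0.28, -0.36], "rotation": [0, 0, 0], "grip": 0},
    {"offset": [0.6, -0.42, -0.36], "rotation": [0, 0, 0], "grip": 0},
    {"offset": [0.8, -0.56, -0.36], "rotation": [0, 0, 0], "grip": 0},
    {"offset": [1, -0.7, -0.36], "rotation": [0, 0, 0], "grip": 0},
    {"offset": [1, -0.7, -0.36], "rotation": [0, 0, 0], "grip": 0},
    {"offset": [1, -0.7, -0.36], "rotation": [0, 0, 0], "grip": 0},
    {"offset": [1, -0.7, -0.36], "rotation": [0, 0, 0], "grip": 0}
  ]
}}

```text
time_s: 3.1
ee_pos: [0.4194, -0.2978, 0.322]
ee_rot: [-0.0, 0.976, 0.22, 0.001]
contact_force: [-0.5, 1.1, 0.2]
grip_width: 0.0856
gripper_force: 0.0
```

Request:
{"name": "apply_moves", "arguments": {
  "increments": [
    {"offset": [0.2, -0.14, 0], "rotation": [0, 0, 0], "grip": 0},
    {"offset": [0.4, -0.28, 0], "rotation": [0, 0, 0], "grip": 0},
    {"offset": [0.6, -0.42, 0], "rotation": [0, 0, 0], "grip": 0},
    {"offset": [0.8, -0.56, 0], "rotation": [0, 0, 0], "grip": 0},
    {"offset": [0.9, -0.64, 0], "rotation": [0, 0, 0.15], "grip": 0},
    {"offset": [0.9, -0.64, 0], "rotation": [0, 0, 0.3], "grip": 0},
    {"offset": [0.9, -0.64, 0], "rotation": [0, 0, 0.47], "grip": 0},
    {"offset": [0.9, -0.64, 0], "rotation": [0, 0, 0.47], "grip": 0}
  ]
}}

```text
time_s: 3.9
ee_pos: [0.5532, -0.0628, 0.321]
ee_rot: [0.0, 0.999, 0.032, -0.0]
contact_force: [-0.2, -1.1, -0.6]
grip_width: 0.0856
gripper_force: 0.0
```

```bash
python3 - <<'E'
from h import *
np.set_printoptions(precision=4,suppress=True)
for uv in [((230.6,201.3),(250.8,172)),((232.2,202),(250,171.5))]: print(tri(*uv))
s=get_state();print(s['time_s'],s['ee_pos'],Rt().as_matrix(),s['contact_force'],s['joints'],s['grip_width'])
print('tool xyz to target/0.25:',Rt().inv().apply(np.array([.619,.047,.223])-s['ee_pos'])/.25)
E
```

```text
(array([0.6178, 0.0445, 0.236 ]), np.float64(4.048985969676255e-05))
(array([0.6162, 0.0466, 0.2365]), np.float64(0.0062463554686506845))
3.9 [ 0.5532 -0.0628  0.321 ] [[ 0.9979  0.0645 -0.0005]
 [ 0.0645 -0.9979 -0.0003]
 [-0.0005  0.0003 -1.    ]] [-0.2363 -1.0515 -0.6036] [ 0.1862  0.2768 -0.2212  1.5869  0.0629  1.2853 -1.5508] 0.08561672524135772
tool xyz to target/0.25: [ 0.2912 -0.4212  0.3918]
```

Request:
{"name": "apply_moves", "arguments": {
  "increments": [
    {"offset": [0.14, -0.2, 0], "rotation": [0, 0, 0], "grip": 0},
    {"offset": [0.287, -0.417, 0], "rotation": [0, 0, 0], "grip": 0},
    {"offset": [0.287, -0.417, 0.08], "rotation": [0, 0, 0], "grip": 0},
    {"offset": [0.287, -0.417, 0.08], "rotation": [0, 0, 0], "grip": 0},
    {"offset": [0.287, -0.417, 0.08], "rotation": [0, 0, 0], "grip": 0}
  ]
}}

```text
time_s: 4.4
ee_pos: [0.6176, 0.0444, 0.3006]
ee_rot: [0.001, 0.999, 0.034, -0.001]
contact_force: [0.6, -0.3, -0.3]
grip_width: 0.0857
gripper_force: 0.0
```

```bash
python3 - <<'E'
from h import *
a=camera('side');b=camera('top')
u=np.hstack([cv2.resize(a[110:270,150:310],(400,400),interpolation=2),cv2.resize(b[100:240,180:320],(400,400),interpolation=2)])
cv2.imwrite('pics/c2.png',u[:,:,::-1])
for c in('side','top'):
    t=tip_of(c,'bolt_grip');print(t[:1])
s=get_state();p=s['ee_pos'];print(s['time_s'],p,proj('side',p),proj('top',p))
E
```

```text
[{'centre': [230.8, 200.9], 'confidence': 0.7}]
[]
4.6 [0.61783119 0.0436893  0.30217371] [228.28638647 181.5148852 ] [249.79810309 167.46541721]
```

View pics/c2.png

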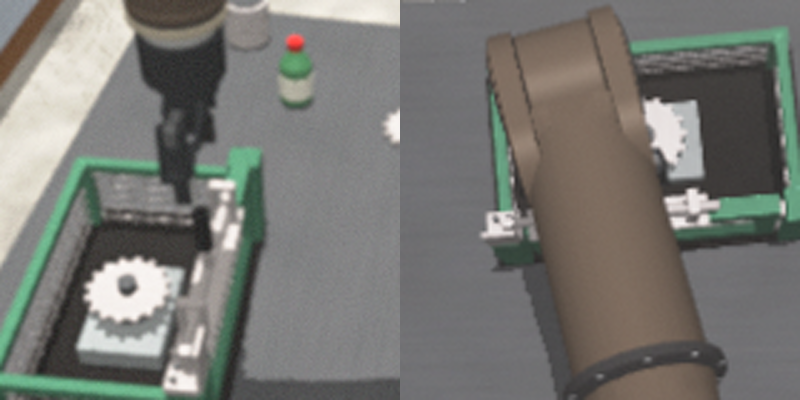

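The side view shows the grip at (205,228) in the crop, which is (231,201) in the full image. The fingers stand above it at about (180,190), and the arm hides the grip in the top view. I descend with the fingers open, then partly close.

Request:
{"name": "apply_moves", "arguments": {
  "increments": [
    {"offset": [0, -0.006, 0.1], "rotation": [0, 0, 0], "grip": 0},
    {"offset": [0, -0.006, 0.2], "rotation": [0, 0, 0], "grip": 0},
    {"offset": [0, -0.006, 0.3], "rotation": [0, 0, 0], "grip": 0},
    {"offset": [0, -0.006, 0.312], "rotation": [0, 0, 0], "grip": 0.3},
    {"offset": [0, -0.006, 0.312], "rotation": [0, 0, 0], "grip": 0.5},
    {"offset": [0, -0.006, 0.312], "rotation": [0, 0, 0], "grip": 0.6},
    {"offset": [0, -0.006, 0.312], "rotation": [0, 0, 0], "grip": 0.6}
  ]
}}

```text
time_s: 5.3
ee_pos: [0.6185, 0.0472, 0.2249]
ee_rot: [-0.0, 0.999, 0.033, 0.001]
contact_force: [0.5, -0.5, -0.6]
grip_width: 0.0343
gripper_force: 0.0
```

```bash
python3 - <<'E'
from h import *
a=camera('side')
cv2.imwrite('pics/c3.png',cv2.resize(a[150:260,175:285],(600,600),interpolation=2)[:,:,::-1])
s=get_state();p=s['ee_pos'];print(s['time_s'],p,s['contact_force'],s['grip_width'],proj('side',p),proj('side',p+np.array([0,.02,0])),proj('side',p+np.array([0,0,.019])))
E
```

```text
5.35 [0.61833221 0.04728101 0.22473682] [ 0.37243008  0.12520841 -0.34908022] 0.03430086670040462 [230.48174358 205.15423514] [228.39859932 210.68000751] [229.82354284 199.82500444]
```

View pics/c3.png

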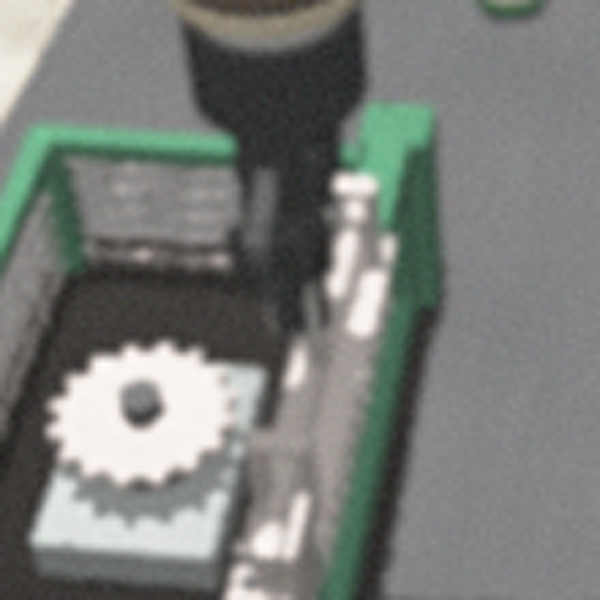

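The fingers straddle the grip at about (290,290) in the crop. I close on it and check the reaction force.

Request:
{"name": "apply_moves", "arguments": {
  "increments": [
    {"offset": [0, 0, 0], "rotation": [0, 0, 0], "grip": 0.72},
    {"offset": [0, 0, 0], "rotation": [0, 0, 0], "grip": 0.76},
    {"offset": [0, 0, 0], "rotation": [0, 0, 0], "grip": 0.76}
  ]
}}

```text
time_s: 5.65
ee_pos: [0.6178, 0.047, 0.2236]
ee_rot: [0.0, 0.999, 0.033, 0.0]
contact_force: [1.2, -1.8, 0.2]
grip_width: 0.0206
gripper_force: 0.6
```

Request:
{"name": "apply_moves", "arguments": {
  "increments": [
    {"offset": [0, 0, 0], "rotation": [0, 0, 0], "grip": 1},
    {"offset": [0, 0, 0], "rotation": [0, 0, 0], "grip": 1},
    {"offset": [0, 0, 0], "rotation": [0, 0, 0], "grip": 1},
    {"offset": [0, 0, 0], "rotation": [0, 0, 0], "grip": 1}
  ]
}}

```text
time_s: 6.05
ee_pos: [0.6179, 0.0473, 0.2237]
ee_rot: [-0.0, 0.999, 0.033, 0.0]
contact_force: [0.1, -0.5, 5.2]
grip_width: 0.0185
gripper_force: 58.4
```

Request:
{"name": "apply_moves", "arguments": {
  "increments": [
    {"offset": [0, 0, -0.01], "rotation": [0, 0, 0], "grip": 1},
    {"offset": [0, 0, -0.02], "rotation": [0, 0, 0], "grip": 1},
    {"offset": [0, 0, -0.03], "rotation": [0, 0, 0], "grip": 1},
    {"offset": [0, 0, -0.04], "rotation": [0, 0, 0], "grip": 1},
    {"offset": [0, 0, -0.05], "rotation": [0, 0, 0], "grip": 1},
    {"offset": [0, 0, -0.06], "rotation": [0, 0, 0], "grip": 1},
    {"offset": [0, 0, -0.064], "rotation": [0, 0, 0], "grip": 1},
    {"offset": [0, 0, -0.064], "rotation": [0, 0, 0], "grip": 1},
    {"offset": [0, 0, -0.064], "rotation": [0, 0, 0], "grip": 1}
  ]
}}

```text
time_s: 6.95
ee_pos: [0.6177, 0.0472, 0.2393]
ee_rot: [0.0, 0.999, 0.033, 0.0]
contact_force: [1.4, -1.4, -3.6]
grip_width: 0.0184
gripper_force: 58.6
```

```bash
python3 - <<'E'
from h import *
t=[(c,tip_of(c,n)[:1]) for c,n in(('side','bolt_nose'),) if camera(c) is not None]
print(t); s=get_state();print(s['time_s'],s['ee_pos'],s['contact_force'],s['torque'],s['grip_width'],Rt().as_matrix().round(3))
E
```

```text
[('side', [{'centre': [223.7, 251.7], 'confidence': 0.67}])]
7.05 [0.61763434 0.04722211 0.23922707] [ 2.75985809 -0.59504475 -3.19975524] [-0.16232442 -0.3617388  -0.0724944 ] 0.018007059452046496 [[ 0.998  0.066 -0.   ]
 [ 0.066 -0.998 -0.   ]
 [-0.     0.    -1.   ]]
```

Request:
{"name": "apply_moves", "arguments": {
  "increments": [
    {"offset": [0, 0.015, 0], "rotation": [0, 0, 0], "grip": 1},
    {"offset": [0, 0.03, 0], "rotation": [0, 0, 0], "grip": 1},
    {"offset": [0, 0.045, 0], "rotation": [0, 0, 0], "grip": 1},
    {"offset": [0, 0.06, 0], "rotation": [0, 0, 0], "grip": 1}
  ]
}}

```text
time_s: 7.45
ee_pos: [0.6187, 0.0321, 0.2393]
ee_rot: [-0.0, 0.999, 0.033, -0.0]
contact_force: [3.0, 0.7, -3.8]
grip_width: 0.0186
gripper_force: 58.6
```

Request:
{"name": "apply_moves", "arguments": {
  "increments": [
    {"offset": [0, 0.02, 0], "rotation": [0, 0, 0], "grip": 1},
    {"offset": [0, 0.04, 0], "rotation": [0, 0, 0], "grip": 1},
    {"offset": [0, 0.06, 0], "rotation": [0, 0, 0], "grip": 1},
    {"offset": [0, 0.08, 0], "rotation": [0, 0, 0], "grip": 1},
    {"offset": [0, 0.1, 0], "rotation": [0, 0, 0], "grip": 1},
    {"offset": [0, 0.12, 0], "rotation": [0, 0, 0], "grip": 1},
    {"offset": [0, 0.12, 0], "rotation": [0, 0, 0], "grip": 1},
    {"offset": [0, 0.12, 0], "rotation": [0, 0, 0], "grip": 1}
  ]
}}

```text
time_s: 8.25
ee_pos: [0.6207, 0.0015, 0.2393]
ee_rot: [0.0, 0.999, 0.032, 0.0]
contact_force: [2.7, -1.7, -3.1]
grip_width: 0.0186
gripper_force: 58.7
```

```bash
python3 - <<'E'
from h import *
np.set_printoptions(precision=4,suppress=True)
s=get_state();p0=np.array(s['ee_pos']);print(s['time_s'],p0,s['contact_force'],s['torque'])
# gate: grip at r from hinge along gate; draw measured from start (0.6179,0.0473)
u=np.array([-np.sin(.0667),np.cos(.0667),0]); d=-(p0-np.array([.6179,.0473,p0[2]]))@u; r=.215-d
hin=p0-r*u; print('drawn',d,'r',r,'hinge',hin)
I=Rt().inv()
for k in range(1,11):
    th=.034*k*1.0; q=hin+R.from_rotvec([0,0,th]).apply(p0-hin)
    print(k,(I.apply(q-p0)/.25).round(3),round(-th/(np.pi/4),3))
E
```

```text
8.25 [0.6207 0.0015 0.2393] [ 2.7335 -1.697  -3.1405] [-0.1949 -0.5481  0.0571]
drawn 0.045856553705669836 r 0.16914344629433015 hinge [ 0.632  -0.1672  0.2393]
1 [-0.023  0.    -0.   ] -0.043
2 [-0.046  0.002 -0.   ] -0.087
3 [-0.069  0.004 -0.   ] -0.13
4 [-0.092  0.006 -0.   ] -0.173
5 [-0.114  0.01  -0.   ] -0.216
6 [-0.137  0.014 -0.   ] -0.26
7 [-0.159  0.019  0.   ] -0.303
8 [-0.182  0.025  0.   ] -0.346
9 [-0.204  0.032  0.   ] -0.39
10 [-0.226  0.039  0.   ] -0.433
```

Request:
{"name": "apply_moves", "arguments": {
  "increments": [
    {"offset": [-0.023, 0, 0], "rotation": [0, 0, -0.043], "grip": 1},
    {"offset": [-0.046, 0.002, 0], "rotation": [0, 0, -0.087], "grip": 1},
    {"offset": [-0.069, 0.004, 0], "rotation": [0, 0, -0.13], "grip": 1},
    {"offset": [-0.092, 0.006, 0], "rotation": [0, 0, -0.173], "grip": 1}
  ]
}}

```text
time_s: 8.65
ee_pos: [0.5978, -0.0008, 0.2394]
ee_rot: [0.0, 0.995, 0.101, 0.0]
contact_force: [3.8, -0.9, -4.2]
grip_width: 0.0185
gripper_force: 58.7
```

Request:
{"name": "apply_moves", "arguments": {
  "increments": [
    {"offset": [-0.023, 0, 0], "rotation": [0, 0, -0.043], "grip": 1},
    {"offset": [-0.046, 0.002, 0], "rotation": [0, 0, -0.087], "grip": 1},
    {"offset": [-0.069, 0.004, 0], "rotation": [0, 0, -0.13], "grip": 1},
    {"offset": [-0.092, 0.006, 0], "rotation": [0, 0, -0.173], "grip": 1},
    {"offset": [-0.114, 0.01, 0], "rotation": [0, 0, -0.216], "grip": 1},
    {"offset": [-0.137, 0.014, 0], "rotation": [0, 0, -0.26], "grip": 1},
    {"offset": [-0.137, 0.014, 0], "rotation": [0, 0, -0.26], "grip": 1},
    {"offset": [-0.137, 0.014, 0], "rotation": [0, 0, -0.26], "grip": 1},
    {"offset": [-0.137, 0.014, 0], "rotation": [0, 0, -0.26], "grip": 1}
  ]
}}

```text
time_s: 9.55
ee_pos: [0.5653, -0.0106, 0.2395]
ee_rot: [-0.0, 0.98, 0.201, 0.0]
contact_force: [3.9, 1.2, -3.4]
grip_width: 0.0187
gripper_force: 58.7
```

```bash
python3 - <<'E'
from h import *
np.set_printoptions(precision=4,suppress=True)
a=camera('side');b=camera('top')
cv2.imwrite('pics/c4.png',np.hstack([cv2.resize(a[140:310,140:310],(400,400),interpolation=2),cv2.resize(b[100:240,180:320],(400,400),interpolation=2)])[:,:,::-1])
s=get_state();p=np.array(s['ee_pos']);h=np.array([.632,-.1672]);v=p[:2]-h
print(s['time_s'],p,s['contact_force'],s['grip_width'],'r',np.hypot(*v),'gate',np.arctan2(-v[0],v[1])-.0667)
for c in('side','top'):
    t=tip_of(c,'gate_edge')
    if t:
        e=atz(c,t[0]['centre'],.15);w=e[:2]-h;print(c,t[0],e,np.hypot(*w),np.arctan2(-w[0],w[1])-.0667)
E
```

```text
9.65 [ 0.5652 -0.0107  0.2394] [ 3.2912  0.5506 -3.2295] 0.018333413761344522 r 0.17015711699052966 gate 0.3364962289401669
top {'centre': [231.9, 208.7], 'confidence': 0.62} [0.5135 0.1135 0.15  ] 0.30466611567821694 0.33261504387588753
```

View pics/c4.png

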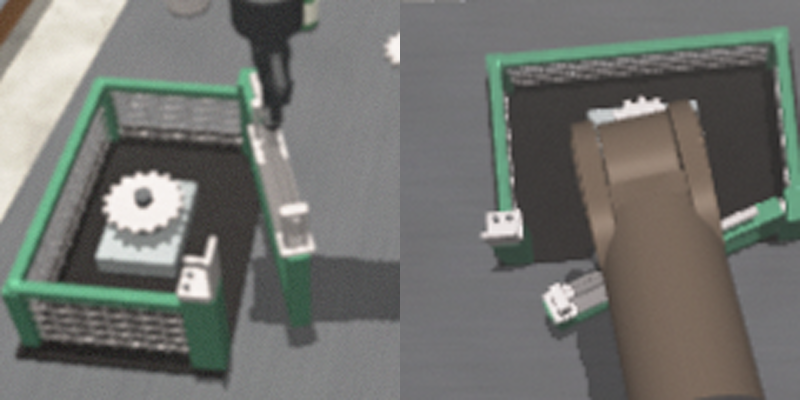

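The gate stands open: its free edge is at (300,240) in the side crop and (560,300) in the top crop, clear of the keeper. Both measurements give about 0.335 rad, and the gripper still holds the bolt. I hand the job in.

```bash
python3 -c "
from rig import *
print(sign_off())"
```

```text
the job is handed in; nothing more can be done
None
```

The bolt was lifted about 15 mm and drawn back about 46 mm, free of the keeper. The gate is held open at about 0.335 rad, a gap of roughly 10 cm, with the gripper still on the bolt. I handed the job in at about 9.8 s and did not touch the wrench, sprocket or oil bottle.

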